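# Stack the matching ice-cream cups on the slide-out carrier

## Task

Draw the cup carrier all the way out from under its clear hood by the black handle, and nest the two loose round steel cups, upside down as they stand, over the round cup already on it. The square-bowled cup will not nest with them: set it down, upside down as it stands, in the grey tub. When both round cups are on, slide the carrier with its stack fully home again, leaving the other things on the counter where they are.

Things in the scene. Friction and masses are not known exactly. Their poses are not given: they have to be found in the camera images.
- carrier (a joint): How far the carrier is drawn out: 0 = fully home under the hood, 0.14 m = all the way out (end stop). It slides level in runners along the hood's x axis, out towards the robot (-x of the hood); it resists with 2 N of friction plus 6 N per m/s and stays where it is left. It starts within 15 mm of home.
- carrier_handle (a point): The carrier's handle: an upright black tab, 10 mm thick along x (the slide direction), 70 mm wide along y, top 61 mm above the counter. Point: in the tab, 45 mm above the counter; x points inwards (home), z up. It stands on a 40 mm wide tongue whose top is 14 mm up. The hood's front is 80 mm beyond it at home.
- tray_center (a point): Centre of the carrier's flat aluminium tray (130 by 110 mm, with a rim 8 mm high), on its upper face, 14 mm above the counter; 130 mm inwards (+x) of the handle. Axes as the handle's.
- hood_front (a point): Middle of the front upper edge, 180 mm up, of the fixed clear hood: a box in a steel frame, 140 mm deep (to +x, inwards), 152 mm wide, 184 mm high, open in front. The tray's centre is 50 mm inside this edge at home, 90 mm in front of it when all the way out. Low runners, 20 mm high and 140 mm apart outside, reach 70 mm out in front of it.
- base_cup_mid (a point): Steel cup upside down (mouth below, foot on top), 78 mm high. Round flared bowl: 78 mm across at the mouth, 54 mm at the shoulder 52 mm up, wall 3 mm; above it a solid round foot to grip, 40 mm across, 26 mm tall. Lowered over another round cup it nests and stands 31 mm higher. Point: its centre, half-way up, z up. Stands on the carrier's tray and rides on it.
- cup_a_mid (a point): Steel cup upside down (mouth below, foot on top), 78 mm high. Round flared bowl: 78 mm across at the mouth, 54 mm at the shoulder 52 mm up, wall 3 mm; above it a solid round foot to grip, 40 mm across, 26 mm tall. Lowered over another round cup it nests and stands 31 mm higher. Point: its centre, half-way up, z up. Loose on the counter.
- cup_b_mid (a point): Steel cup upside down (mouth below, foot on top), 78 mm high. Round flared bowl: 78 mm across at the mouth, 54 mm at the shoulder 52 mm up, wall 3 mm; above it a solid round foot to grip, 40 mm across, 26 mm tall. Lowered over another round cup it nests and stands 31 mm higher. Point: its centre, half-way up, z up. Loose on the counter.
- square_cup_mid (a point): Steel cup upside down like the round ones, as high (78 mm) and with the same foot (40 mm across, 26 mm tall, from 52 mm up), but its bowl is square and straight-walled, 58 by 58 mm, wall 3 mm: it does not nest with them. Point: its centre, half-way up, z up. Loose on the counter.
- tub: Fixed open grey plastic tub, 170 mm (x) by 150 mm (y) outside, 50 mm high, walls and floor 5 mm. Origin: centre of its underside, on the counter.
- topping_jar: Bystander: amber glass jar with steel cap, 68 mm across, 95 mm high. Origin: centre of its underside.
- sauce_bottle: Bystander: white bottle, 54 mm across, 160 mm high. Origin: centre of its underside.
- spade: Bystander: white-handled spatula lying flat, 200 mm long along its x. Origin: centre of its underside.
- dish: Bystander: low white bowl, 72 mm across, 22 mm high. Origin: centre of its underside.
- espresso_cup: Bystander: white mug, 64 mm across, 58 mm high, handle at its +y. Origin: centre of its underside.
- napkin_box: Bystander: wooden box with paper napkins, 130 by 110 mm, 57 mm high. Origin: centre of its underside.
Things that resemble listed ones, but are neither listed nor needed, are in the scene too. Leave any red look-alike of the part that bears cup_a_mid alone. Leave any purple look-alike of the part that bears cup_b_mid alone.

How it is judged:
By the outcome, as a careful person would: the job done as asked, in the order asked, and still so for the second after the job is handed in, with the robot touching nothing.
It also fails if it takes over 72 s, if anything falls off the work surface, if the arm or the gripper's body presses on something with over 40 N, if the wrist force passes 120 N, or if a joint passes its speed limit or range.

## Robot

A 6-joint arm with a two-finger parallel gripper is mounted at the origin on the work surface. World frame = base frame: x ahead of the robot, y to its left, z up, the work surface at z = 0. Lengths are in m, angles in degrees, forces in N, time in s.
With the tool pointing down it reaches from about 0.25 to 0.775 m from the base axis. Payload 4 kg.
Tool frame: the origin (TCP) lies midway between the tips of the shut fingers; the grasp point (between the pads) lies 19 mm behind it; z points along the fingers, y is the line along which they close (so a half turn about z gives the same grasp; the last joint's range is limited). The gripper opens to 94 mm and grips with 3 to 60 N. Pads are 16 mm wide; open, the fingers measure 119 mm over their backs; the gripper's body (75 mm by 177 mm) begins 78 mm behind the grasp point.
Start: joints at [62.733, 4.996, 78.535, -0, 96.463, -5.907], TCP at [0.2, 0.512, 0.206] pointing down, gripper open.
Joint ranges: [-177.83, 177.83], [-43.37, 116.18], [15.69, 146.23], [-61.86, 241.86], [9.47, 152.12], [-147.06, 147.06]. Speed limits (degrees/s): [159.86, 159.86, 180, 180, 180, 180].

## Interface

Orientations are given as [roll, pitch, yaw] about the fixed x, y, z axes, in that order (R = Rz(yaw) Ry(pitch) Rx(roll)).
In Python, from plant import robot, vision, job gives the robot as it stands.
- The arm moves only by the tool step_arm, never from a script. Its argument "rows" is a list of rows, each a list of 5 numbers: the opening, from 0 (shut) to 1 (fully open), then the shift along the tool's x, y, z in units of 0.1 m (1.0 is 0.1 m), then the turn about the tool's z in units of 4 degrees (1.0 is 4 degrees). A call has 1 to 10 rows; each row shifts and turns the commanded pose from where the row before left it, along the tool's axes as they then stand; what a row does not reach is not made up. A row lasts 1/10 s, in which the tool goes at most 50 mm and 8.59 degrees, less where a joint would pass 70% of its speed; a pose out of reach is approached as far as the arm can. A call with a number of a shift or a turn outside -1 to 1 is refused whole. A call with a gripper value outside its range is refused whole. The fingers move at their own pace and stop on an object; "newtons" is the grip in N (left out, the last holds). Time passes only in rows, so rows that do not move let the fingers close. It gives the time, the measured TCP pose, the force, the opening and the grip force at its end, in the units of the state.
- robot.observe(): the state, without advancing time (a new reading comes with each control period).
- vision.camera(name): name is "scene" or "top"; returns a dict with "frame" (480x640x3 uint8, red, green, blue), "depth" (480x640 float32, m along the optical axis (not along the pixel's ray), 0 where there is no reading), "vertical_fov" (degrees; the focal length in pixels is half the picture's height over the tangent of half this angle, whatever the lens; pixels are square), "cx", "cy" (the principal point, pixels), "pose" (4x4, takes a point from camera to world coordinates). Camera axes: x right, y up, looking along -z (the intrinsics and any distortion apply to the point x, -y, -z); pixel columns grow to the right and rows downward; lengths in m; the calibration is good to about 2 mm. A picture is of the moment at which its call begins.
- job.sign_off(): hands the job in; it is judged then, once.
The state is a dict: "t": time; "q": joint angles; "joint_vel": joint speeds; "effort": joint torques, N m; "eef_pos": TCP position; "eef_rot": TCP orientation; "force": force on the tool from outside, world axes, zero at the start; "torque": the same for the moment, N m; "gripper_width": finger opening in m; "grasp_force": force on a finger pad.
Only numpy, scipy, OpenCV 4.12 (cv2) and the standard library are available. Lean on these libraries where they do the work, as an engineer would, in place of code of your own. Each camera call takes 0.05 s, during which the arm holds its last target. There are 200 camera calls.

## Working session

There is one attempt and no reset: what is moved stays moved. The work goes in short steps, Python scripts to look and compute and a tool call to move; the robot and the scene stay as the last step left them, time stands still between calls to the robot, and variables do not carry over. Pictures are saved under pics/ and viewed, at most 10 in all, crops included, and the job is handed in when it is done.

Besides the shell and the picture viewer there is one more tool, called after "Request:" by a JSON object that holds its "op" and its "data". step_arm: Moves the arm, as the interface text tells. Its arguments: {"type":"object","properties":{"rows":{"type":"array","items":{"type":"array","items":{"type":"number"}}},"newtons":{"type":"number"}},"required":["rows"]}

```bash
mkdir -p pics; ls
cat > h.py <<'E'
import numpy as np, cv2
from plant import robot, vision, job
def grab(name):
    c=vision.camera(name); c['f']=240/np.tan(np.radians(c['vertical_fov'])/2); return c
def cloud(c):
    v,u=np.mgrid[0:480,0:640]; d=c['depth']
    p=np.stack([(u-c['cx'])/c['f']*d,-(v-c['cy'])/c['f']*d,-d,np.ones_like(d)],-1)
    return (p@np.array(c['pose']).T)[...,:3]
def save(c,n): cv2.imwrite('pics/'+n,c['frame'][...,::-1])
E
python3 - <<'E'
from h import *
for n in('top','scene'):
    c=grab(n); save(c,n+'0.png'); print({k:v for k,v in c.items() if k not in('frame','depth')}); np.savez(n+'0.npz',P=cloud(c),F=c['frame'],D=c['depth'])
print(robot.observe())
E
```

```text
pics
{'vertical_fov': 47.987321865352314, 'cx': 324.7361927718452, 'cy': 236.1660878878166, 'pose': array([[-0.02173178,  0.98277224, -0.18353868,  0.31617139],
       [-0.99973559, -0.02274191, -0.00340026, -0.00642734],
       [-0.0075157 ,  0.18341625,  0.98300661,  1.3382915 ],
       [ 0.        ,  0.        ,  0.        ,  1.        ]]), 'f': np.float64(539.2093701916846)}
{'vertical_fov': 54.79179195848716, 'cx': 318.57708052828656, 'cy': 241.11469634776586, 'pose': array([[ 0.62172035, -0.5699811 ,  0.53720141,  1.11779052],
       [ 0.78321876,  0.4573951 , -0.42113905, -0.47058839],
       [-0.00567199,  0.68257694,  0.73079173,  0.92212547],
       [ 0.        ,  0.        ,  0.        ,  1.        ]]), 'f': np.float64(463.08811933521787)}
{'t': 0.1, 'q': array([ 6.27338435e+01,  5.03547893e+00,  7.86146933e+01,  1.19379448e-03,
        9.64631259e+01, -5.90725207e+00]), 'joint_vel': array([-0.05887557, -0.11460861, -0.1540493 , -0.08993774, -0.06764063,
       -0.00456294]), 'effort': array([ 2.63922710e-03, -3.41249228e+01, -3.03304410e+01,  7.19660986e-02,
        3.03950545e-02, -9.79895026e-05]), 'eef_pos': array([0.20008772, 0.51178836, 0.20442778]), 'eef_rot': array([-1.79887426e+02, -1.28406287e-02,  1.58641216e+02]), 'force': array([ 0.077471  , -0.11894243, -0.14476104]), 'torque': array([0.04340431, 0.00555471, 0.01980547]), 'grasp_force': 0.0, 'gripper_width': 0.09433891142724983}
```

View pics/top0.png

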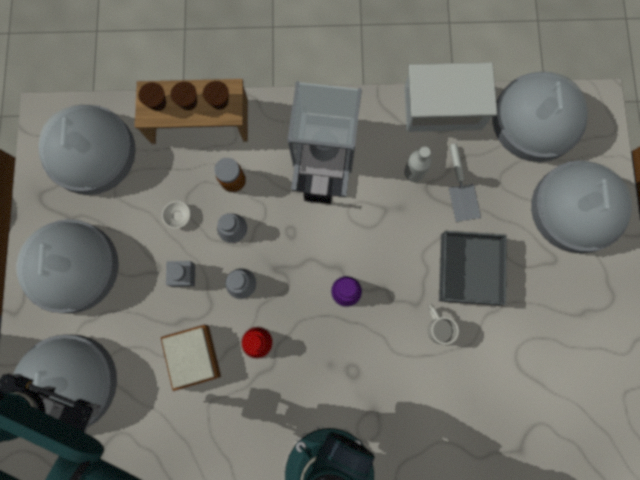

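View pics/scene0.png

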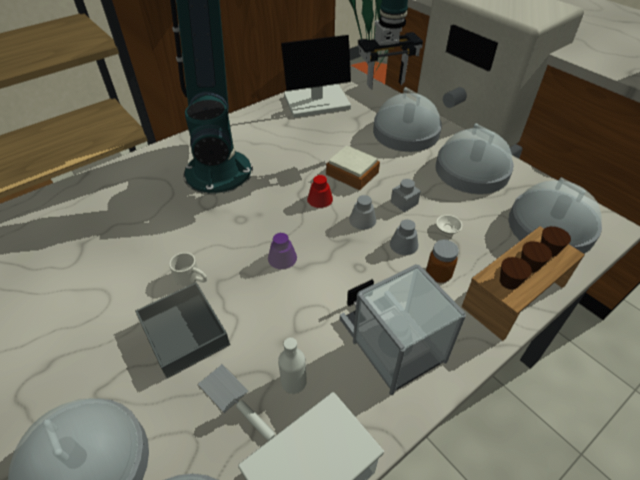

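The top view shows the round cups at about (231,228) and (239,283), the square cup at (180,273) and the handle at (318,197). The hood is above the handle, the tub is at (473,268), and the red and purple decoys are at (257,342) and (347,291). The scene view agrees; the thin line by the handle is its shadow.

Run:
```python
from h import *
P={};F={}
for n in('top','scene'):
    z=np.load(n+'0.npz');P[n]=z['P'];F[n]=z['F']
def circ(n,u,v,r,lo,hi):
    p=P[n][v-r:v+r+1,u-r:u+r+1].reshape(-1,3); m=(p[:,2]>lo)&(p[:,2]<hi); q=p[m].astype(np.float32)
    if len(q)<5: return print(n,u,v,'few',len(q))
    c,rad=cv2.minEnclosingCircle(q[:,:2]); b=cv2.minAreaRect(q[:,:2])
    print(n,u,v,len(q),'circ',np.round(c,4),round(rad,4),'med',np.round(np.median(q,0),4),'rect',np.round(b[0],4),np.round(b[1],4),round(b[2],1))
print('feet')
for u,v in((231,228),(239,283),(180,273),(347,291),(257,342)):circ('top',u,v,22,.070,.085)
for u,v in((405,237),(363,212),(405,194)):circ('scene',u,v,22,.070,.085)
print('bowl low');circ('top',180,273,22,.03,.058)
print('handle');circ('top',318,197,20,.054,.068); circ('scene',360,292,16,.054,.068);circ('scene',360,292,16,.03,.068)
print('tub');circ('top',473,268,48,.04,.06)
print('hood');circ('top',325,120,50,.17,.2)
print('floor',[np.round(P['top'][v,u],4) for u,v in((100,330),(300,250),(380,400))])
for n,b in(('jar',(230,175)),('dish',(176,215)),('nap',(190,357)),('esp',(443,325)),('bot',(420,163))):print(n,np.round(P['top'][b[1],b[0]],3))
a=cv2.resize(F['top'][150:220,280:380,::-1],None,fx=6,fy=6,interpolation=2)
b=cv2.resize(F['scene'][260:400,320:480,::-1],None,fx=3,fy=3,interpolation=2)
cv2.imwrite('pics/crop.png',np.vstack([np.pad(a[:, :600],((0,0),(0,0),(0,0)))[:180*1+240],]) if 0 else a); cv2.imwrite('pics/crop2.png',b)
```

```text
feetTraceback (most recent call last):
  File "<stdin>", line 11, in <module>
  File "<stdin>", line 8, in circ
cv2.error: OpenCV(4.12.0) /io/opencv/modules/imgproc/src/shapedescr.cpp:201: error: (-215:Assertion failed) count >= 0 && (depth == CV_32F || depth == CV_32S) in function 'minEnclosingCircle'
```

```bash
cat > m.py <<'E'
from h import *
def circ(P,n,u,v,r,lo,hi):
    p=P[n][v-r:v+r+1,u-r:u+r+1].reshape(-1,3); m=(p[:,2]>lo)&(p[:,2]<hi); q=p[m].astype(np.float32)
    if len(q)<5: return print(n,u,v,'few',len(q))
    xy=np.ascontiguousarray(q[:,:2])
    c,rad=cv2.minEnclosingCircle(xy); b=cv2.minAreaRect(xy)
    print(n,u,v,len(q),'circ',np.round(c,4),round(rad,4),'med',np.round(np.median(q,0),4),'rect',np.round(b[0],4),np.round(b[1],4),round(b[2],1))
E
python3 - <<'E'
from m import *
P={};F={}
for n in('top','scene'):
    z=np.load(n+'0.npz');P[n]=z['P'];F[n]=z['F']
C=lambda *a:circ(P,*a)
print('feet')
for u,v in((231,228),(239,283),(180,273),(347,291),(257,342)):C('top',u,v,22,.070,.085)
for u,v in((405,237),(363,212),(405,194)):C('scene',u,v,22,.070,.085)
print('bowl low');C('top',180,273,22,.03,.058)
print('handle');C('top',318,197,20,.054,.068); C('scene',360,292,16,.054,.068);C('scene',360,292,16,.03,.068)
print('tub');C('top',473,268,48,.04,.06)
print('hood');C('top',325,120,50,.17,.2)
print('floor',[np.round(P['top'][v,u],4) for u,v in((100,330),(300,250),(380,400))])
for n,b in(('jar',(230,175)),('dish',(176,215)),('nap',(190,357)),('esp',(443,325)),('bot',(420,163))):print(n,np.round(P['top'][b[1],b[0]],3))
cv2.imwrite('pics/crop.png',cv2.resize(F['top'][150:220,280:380,::-1],None,fx=6,fy=6,interpolation=2))
E
```

```text
feet
top 231 228 220 circ [0.5917 0.2325] 0.0206 med [0.5909 0.2331 0.079 ] rect [0.5916 0.2335] [0.0396 0.037 ] 44.3
top 239 283 229 circ [0.4511 0.2103] 0.021 med [0.451  0.2102 0.0794] rect [0.4507 0.2098] [0.0384 0.0385] 22.4
top 180 273 233 circ [0.4747 0.3522] 0.0202 med [0.4738 0.3518 0.0792] rect [0.4747 0.3526] [0.0383 0.0386] 33.5
top 347 291 225 circ [ 0.4257 -0.0516] 0.02 med [ 0.4251 -0.0511  0.0789] rect [ 0.4249 -0.0513] [0.0374 0.0374] 89.0
top 257 342 243 circ [0.3062 0.1702] 0.0203 med [0.306  0.1701 0.0787] rect [0.307  0.1697] [0.0386 0.0384] 1.1
scene 405 237 153 circ [0.5952 0.2318] 0.0212 med [0.5955 0.2288 0.077 ] rect [0.5946 0.2305] [0.0382 0.0389] 1.8
scene 363 212 137 circ [0.454  0.2071] 0.0226 med [0.4555 0.2058 0.0769] rect [0.4544 0.2075] [0.0396 0.0385] 80.7
scene 405 194 123 circ [0.4779 0.3496] 0.0212 med [0.4798 0.3482 0.0765] rect [0.4788 0.3511] [0.0387 0.0396] 60.4
bowl low
top 180 273 393 circ [0.4746 0.353 ] 0.0405 med [0.4688 0.339  0.0525] rect [0.4748 0.3526] [0.0585 0.0601] 0.7
handle
top 318 197 126 circ [0.655 0.016] 0.0341 med [0.6546 0.0171 0.0618] rect [0.6548 0.0161] [0.0676 0.0121] 80.8
scene 360 292 131 circ [0.6596 0.012 ] 0.0341 med [0.6585 0.0113 0.0596] rect [0.6577 0.0123] [0.068  0.0115] 81.7
scene 360 292 216 circ [0.6583 0.0128] 0.035 med [0.6587 0.0023 0.0575] rect [0.6579 0.0129] [0.0698 0.0118] 81.1
tub
top 473 268 777 circ [ 0.4537 -0.3477] 0.1321 med [ 0.4641 -0.3509  0.0497] rect [ 0.4558 -0.3436] [0.1783 0.2097] 84.5
hood
top 325 120 4095 circ [ 0.8141 -0.0072] 0.1065 med [ 0.8096 -0.0072  0.1838] rect [ 0.813 -0.007] [0.1542 0.1506] 81.7
floor [array([3.447e-01, 5.543e-01, 4.000e-04]), array([ 0.5324,  0.0612, -0.0019]), array([ 0.1649, -0.1253, -0.0022])]
jar [0.702 0.221 0.098]
dish [0.627 0.373 0.01 ]
nap [0.277 0.316 0.06 ]
esp [ 0.338 -0.286 -0.001]
bot [ 0.714 -0.23   0.12 ]
```

View pics/crop.png

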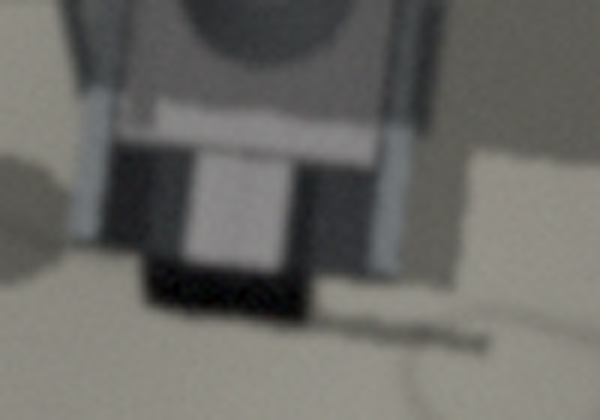

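Handle is at about (0.6565, 0.014) with the slide yaw near -8.5°. Gripping the tab across its 70 mm width, tool yaw 171.5°, keeps the gripper body clear of the hood.

Request:
{"op": "step_arm", "data": {"rows": [[1,0,0,0,-0.8],[1,0,-0.1,0,-0.8],[1,0,-0.2,0,-0.8],[1,0,-0.2,0,-0.8],[1,-0.35,-0.25,0,0],[1,-0.35,-0.25,0,0],[1,-0.35,-0.25,0,0],[1,-0.35,-0.25,0,0],[1,-0.35,-0.25,0,0],[1,-0.35,-0.25,0,0]], "newtons": 30}}

```text
t: 1.1
eef_pos: [0.374, 0.2827, 0.2051]
eef_rot: [-180.0, -0.0, 171.4]
force: [0.0, 0.9, 0.9]
gripper_width: 0.0939
grasp_force: 0.0
```

```bash
cat > to.py <<'E'
# usage: to.py x y z yaw -> remaining shift in tool axes (units 0.1 m) and turn (units 4 deg)
import sys; from h import *
from scipy.spatial.transform import Rotation as Ro
def rem(t,yaw):
    s=robot.observe(); R=Ro.from_euler('xyz',s['eef_rot'],degrees=True)
    d=R.inv().apply(np.array(t)-s['eef_pos'])*10
    dy=(s['eef_rot'][2]-yaw+180)%360-180
    print('t',round(s['t'],2),'pos',np.round(s['eef_pos'],4),'rot',np.round(s['eef_rot'],2),'w',round(s['gripper_width'],4),'gf',round(s['grasp_force'],1),'F',np.round(s['force'],1),'\n shift',np.round(d,3),'turn',round(dy/4,3))
if __name__=='__main__':
    a=list(map(float,sys.argv[1:])); rem(a[:3],a[3])
E
python3 to.py 0.6565 0.0142 0.12 171.5
```

```text
t 1.1 pos [0.374  0.2827 0.2051] rot [-1.7999e+02 -2.0000e-02  1.7145e+02] w 0.0939 gf 0.0 F [0.  0.9 0.9] 
 shift [-3.193 -2.235  0.85 ] turn -0.013
```

Request:
{"op": "step_arm", "data": {"rows": [[1,-0.4,-0.28,0,0],[1,-0.4,-0.28,0,0],[1,-0.4,-0.28,0,0],[1,-0.4,-0.28,0.1,0],[1,-0.4,-0.28,0.1,0],[1,-0.4,-0.28,0.2,0],[1,-0.4,-0.28,0.2,0],[1,-0.4,-0.28,0.25,0],[1,0,0,0,0],[1,0,0,0,0]]}}

```text
t: 2.1
eef_pos: [0.6488, 0.021, 0.1222]
eef_rot: [180.0, -0.3, 171.3]
force: [-0.4, 0.2, 0.6]
gripper_width: 0.0942
grasp_force: 0.0
```

```bash
python3 to.py 0.6565 0.0142 0.027 171.5
python3 - <<'E'
from m import *
P={}
for n in('top','scene'):
    c=grab(n);P[n]=cloud(c);save(c,n+'1.png')
circ(P,'top',318,197,20,.05,.068)
E
```

```text
t 2.1 pos [0.6488 0.021  0.1222] rot [179.99  -0.28 171.35] w 0.0942 gf 0.0 F [-0.4  0.2  0.6] 
 shift [-0.092 -0.056  0.952] turn -0.038
top 318 197 136 circ [0.6543 0.0173] 0.0328 med [0.6546 0.0171 0.0613] rect [0.6558 0.0171] [0.0651 0.0118] 82.2
```

View pics/scene1.png

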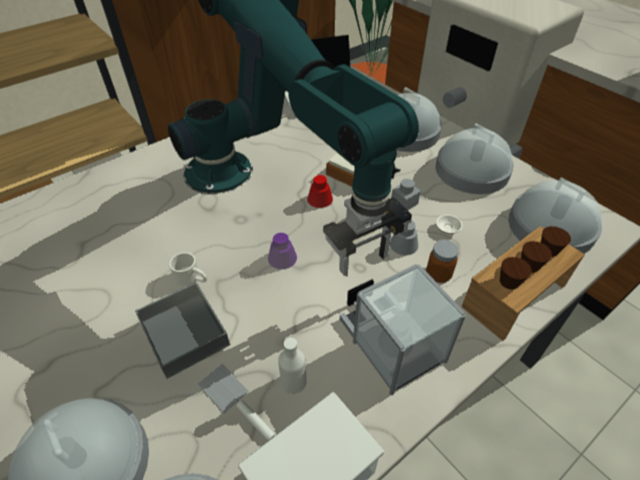

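The gripper hangs just ahead of and above the handle tab at (360,292), with its fingers spanning the tab's width.

Request:
{"op": "step_arm", "data": {"rows": [[1,-0.05,-0.03,0.15,0],[1,-0.04,-0.03,0.2,0],[1,0,0,0.2,0],[1,0,0,0.2,0],[1,0,0,0.15,0],[1,0,0,0.05,0],[0.6,0,0,0,0],[0.6,0,0,0,0],[0.6,0,0,0,0],[0.6,0,0,0,0]]}}

```text
t: 3.2
eef_pos: [0.6585, 0.014, 0.0313]
eef_rot: [-180.0, 0.1, 171.4]
force: [-1.0, -0.9, 1.9]
gripper_width: 0.0698
grasp_force: 30.0
```

```bash
python3 to.py 0.6565 0.0142 0.027 171.5
```

```text
t 3.2 pos [0.6585 0.014  0.0313] rot [-1.7998e+02  1.5000e-01  1.7145e+02] w 0.0698 gf 30.0 F [-1.  -0.9  1.9] 
 shift [ 0.02  -0.001  0.043] turn -0.013
```

Request:
{"op": "step_arm", "data": {"rows": [[0.6,0.08,0,0,0],[0.6,0.17,0,0,0],[0.6,0.2,0,0,0],[0.6,0.2,0,0,0],[0.6,0.2,0,0,0],[0.6,0.2,0,0,0],[0.6,0.15,0,0,0],[0.6,0.08,0,0,0],[0.6,0,0,0,0]]}}

```text
t: 4.1
eef_pos: [0.5302, 0.0326, 0.0312]
eef_rot: [-179.9, 0.0, 171.4]
force: [-2.7, -3.7, 7.1]
gripper_width: 0.0696
grasp_force: 30.0
```

```bash
python3 to.py 0.6565 0.0142 0.027 171.5
```

```text
t 4.1 pos [0.5302 0.0326 0.0312] rot [-1.7992e+02  4.0000e-02  1.7143e+02] w 0.0696 gf 30.0 F [-2.7 -3.7  7.1] 
 shift [-1.277  0.007  0.043] turn -0.016
```

Not at the stop yet; creep until the force rises.

Request:
{"op": "step_arm", "data": {"rows": [[0.6,0.03,0,0,0],[0.6,0.03,0,0,0],[0.6,0.02,0,0,0],[0.6,0.02,0,0,0],[0.6,0,0,0,0]]}}

```text
t: 4.6
eef_pos: [0.5286, 0.0328, 0.0315]
eef_rot: [-179.9, 1.0, 171.4]
force: [16.1, -5.4, -7.3]
gripper_width: 0.0698
grasp_force: 30.0
```

Request:
{"op": "step_arm", "data": {"rows": [[0.6,-0.06,0,0,0],[1,0,0,0,0],[1,0,0,0,0],[1,0,0,0,0],[1,0,0,-0.2,0],[1,0,0,-0.4,0],[1,0,0,-0.3,0],[1,0,0.4,-0.1,0],[1,-0.1,0.4,0,0],[1,-0.1,0.4,0,0]]}}

```text
t: 5.6
eef_pos: [0.5647, 0.1512, 0.1305]
eef_rot: [180.0, 0.0, 171.4]
force: [1.0, -0.3, -0.1]
gripper_width: 0.0941
grasp_force: 0.0
```

```bash
python3 to.py 0.5932 0.232 0.12 171.5
python3 - <<'E'
from m import *
P={}
for n in('top','scene'):
    c=grab(n);P[n]=cloud(c);save(c,n+'2.png')
    p=P[n]; m=(abs(p[...,0]-.655)<.06)&(abs(p[...,1]-.014)<.06)&(p[...,2]>.086)&(p[...,2]<.099)
    q=np.ascontiguousarray(p[m][:,:2].astype(np.float32)); print(n,len(q),cv2.minEnclosingCircle(q),cv2.minAreaRect(q))
    m=(abs(p[...,0]-.525)<.04)&(abs(p[...,1]-.033)<.05)&(p[...,2]>.04)&(p[...,2]<.068)
    q=np.ascontiguousarray(p[m][:,:2].astype(np.float32)); print(n,len(q),cv2.minAreaRect(q))
E
```

```text
t 5.6 pos [0.5647 0.1512 0.1305] rot [1.7995e+02 4.0000e-02 1.7141e+02] w 0.0941 gf 0.0 F [ 1.  -0.3 -0.1] 
 shift [-0.161  0.842  0.105] turn -0.023
top 214 ((0.6684532761573792, 0.014238154515624046), 0.02026294358074665) ((0.6679948568344116, 0.013949708081781864), (0.03821004554629326, 0.03784150257706642), 70.92740631103516)
top 156 ((0.5271198153495789, 0.03376470506191254), (0.06841021776199341, 0.011098718270659447), 80.96791076660156)
scene 190 ((0.6691418886184692, 0.011678861454129219), 0.020748941227793694) ((0.6690412759780884, 0.011358071118593216), (0.0387536846101284, 0.0368059016764164), 87.51782989501953)
scene 212 ((0.529183566570282, 0.0319417305290699), (0.070490762591362, 0.014628381468355656), 83.49060821533203)
```

Request:
{"op": "step_arm", "data": {"rows": [[1,-0.08,0.42,0,0],[1,-0.08,0.42,0,0],[1,0,0,0.1,0],[1,0,0,0.1,0],[1,0,0,0,0]]}}

```text
t: 6.2
eef_pos: [0.5909, 0.2287, 0.1067]
eef_rot: [-179.8, -0.3, 171.4]
force: [-0.4, -0.0, -0.3]
gripper_width: 0.0937
grasp_force: 0.0
```

```bash
python3 to.py 0.5934 0.232 0.057 171.5
```

```text
t 6.2 pos [0.5909 0.2287 0.1067] rot [-179.83   -0.3   171.4 ] w 0.0937 gf 0.0 F [-0.4 -0.  -0.3] 
 shift [-0.022  0.038  0.497] turn -0.026
```

Request:
{"op": "step_arm", "data": {"rows": [[1,-0.02,0.03,0.1,0],[1,0,0,0.2,0],[1,0,0,0.15,0],[1,0,0,0.05,0],[1,0,0,0,0],[0.25,0,0,0,0],[0.25,0,0,0,0],[0.25,0,0,0,0],[0.25,0,0,0,0],[0.25,0,0,0,0]]}}

```text
t: 7.2
eef_pos: [0.5956, 0.2332, 0.0602]
eef_rot: [180.0, 0.0, 171.4]
force: [0.3, -0.1, 0.1]
gripper_width: 0.057
grasp_force: 0.0
```

```bash
python3 to.py 0.5934 0.232 0.057 171.5
```

```text
t 7.2 pos [0.5956 0.2332 0.0602] rot [1.7998e+02 3.0000e-02 1.7145e+02] w 0.057 gf 0.0 F [ 0.3 -0.1  0.1] 
 shift [ 0.02  -0.015  0.032] turn -0.014
```

Request:
{"op": "step_arm", "data": {"rows": [[0.3,0.02,0,0.02,0],[0.25,0,0,0,0],[0.25,0,0,0,0],[0.25,0,0,0,0],[0.25,0,0,0,0],[0.25,0,0,0,0],[0.25,0,0,0,0]]}}

```text
t: 7.9
eef_pos: [0.5934, 0.2333, 0.0577]
eef_rot: [-180.0, -0.0, 171.4]
force: [0.4, 0.6, -1.0]
gripper_width: 0.0395
grasp_force: 30.0
```

```bash
python3 to.py 0.5934 0.232 0.057 171.5
```

```text
t 7.9 pos [0.5934 0.2333 0.0577] rot [-1.8000e+02 -1.0000e-02  1.7144e+02] w 0.0395 gf 30.0 F [ 0.4  0.6 -1. ] 
 shift [-0.002 -0.013  0.007] turn -0.015
```

Request:
{"op": "step_arm", "data": {"rows": [[0.25,0,0,-0.15,0],[0.25,0,0,-0.35,0],[0.25,0,0,-0.4,0],[0.25,0,0,-0.35,0],[0.25,-0.1,-0.2,0,0],[0.25,-0.2,-0.4,0,0],[0.25,-0.2,-0.4,0,0],[0.25,-0.2,-0.4,0,0],[0.25,-0.2,-0.4,0,0],[0.25,-0.1,-0.2,0,0]]}}

```text
t: 8.9
eef_pos: [0.6635, 0.0166, 0.1841]
eef_rot: [-179.9, 0.1, 171.2]
force: [0.9, 1.0, -1.5]
gripper_width: 0.0392
grasp_force: 30.0
```

```bash
python3 to.py 0.6688 0.0128 0.16 171.5
```

```text
t 8.9 pos [0.6635 0.0166 0.1841] rot [-1.7993e+02  1.1000e-01  1.7124e+02] w 0.0392 gf 30.0 F [ 0.9  1.  -1.5] 
 shift [-0.058 -0.029  0.241] turn -0.066
```

Request:
{"op": "step_arm", "data": {"rows": [[0.25,-0.03,-0.02,0.1,0],[0.25,-0.01,0,0.1,0],[0.25,0,0,0,0],[0.25,0,0,0,0]]}}

```text
t: 9.3
eef_pos: [0.6655, 0.0199, 0.162]
eef_rot: [180.0, -0.1, 171.6]
force: [1.0, 0.5, -0.2]
gripper_width: 0.0395
grasp_force: 30.0
```

```bash
python3 to.py 0.6688 0.0128 0.103 171.5
python3 - <<'E'
from h import *
c=grab('scene'); cv2.imwrite('pics/s3.png',cv2.resize(c['frame'][200:380,280:480,::-1],None,fx=3,fy=3,interpolation=2))
E
```

```text
t 9.3 pos [0.6655 0.0199 0.162 ] rot [ 1.7998e+02 -1.1000e-01  1.7157e+02] w 0.0395 gf 30.0 F [ 1.   0.5 -0.2] 
 shift [-0.045 -0.066  0.59 ] turn 0.016
```

View pics/s3.png

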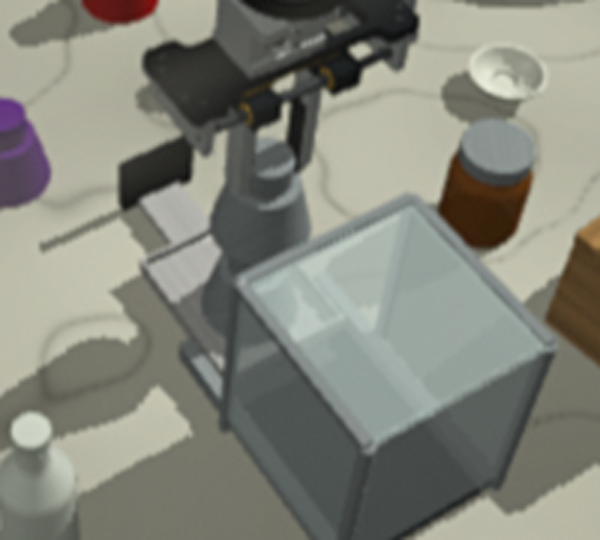

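The cup hangs upright in the fingers right above the base cup on the drawn-out tray.

Request:
{"op": "step_arm", "data": {"rows": [[0.25,-0.04,-0.05,0,0],[0.25,0,0,0.1,0],[0.25,0,0,0.1,0],[0.25,0,0,0,0],[0.25,0,0,0,0]]}}

```text
t: 9.85
eef_pos: [0.6689, 0.0126, 0.1416]
eef_rot: [-180.0, -0.1, 171.4]
force: [0.9, -0.6, -0.7]
gripper_width: 0.039
grasp_force: 30.0
```

```bash
python3 to.py 0.6688 0.0128 0.103 171.5;python3 to.py 0.6688 0.0128 0.103 171.5
```

```text
t 9.85 pos [0.6689 0.0126 0.1416] rot [-1.8000e+02 -1.2000e-01  1.7144e+02] w 0.039 gf 30.0 F [ 0.9 -0.6 -0.7] 
 shift [0.    0.002 0.386] turn -0.015
t 9.85 pos [0.6689 0.0126 0.1416] rot [-1.8000e+02 -1.2000e-01  1.7144e+02] w 0.039 gf 30.0 F [ 0.9 -0.6 -0.7] 
 shift [0.    0.002 0.386] turn -0.015
```

Request:
{"op": "step_arm", "data": {"rows": [[0.25,0,0,0.1,0],[0.25,0,0,0.1,0],[0.25,0,0,0.08,0],[0.25,0,0,0.05,0],[0.25,0,0,0.03,0],[0.25,0,0,0,0]]}}

```text
t: 10.45
eef_pos: [0.6692, 0.0126, 0.1061]
eef_rot: [180.0, -0.1, 171.4]
force: [-1.2, -0.4, -1.2]
gripper_width: 0.0395
grasp_force: 30.0
```

Request:
{"op": "step_arm", "data": {"rows": [[0.25,0,0,0.02,0],[0.25,0,0,0.02,0],[0.25,0,0,0.01,0],[0.25,0,0,0,0]]}}

```text
t: 10.85
eef_pos: [0.6697, 0.0125, 0.1024]
eef_rot: [180.0, 0.1, 171.4]
force: [0.4, 0.5, 1.5]
gripper_width: 0.0398
grasp_force: 30.0
```

Request:
{"op": "step_arm", "data": {"rows": [[0.6,0,0,0,0],[1,0,0,0,0],[1,0,0,0,0],[1,0,0,-0.2,0],[1,0,0,-0.3,0],[1,0.2,0.1,-0.1,0],[1,0.4,0.25,0,0],[1,0.4,0.27,0,0],[1,0.4,0.27,0,0],[1,0.4,0.27,0,0]]}}

```text
t: 11.85
eef_pos: [0.5073, 0.155, 0.1619]
eef_rot: [180.0, 0.0, 171.4]
force: [0.9, 0.8, 0.6]
gripper_width: 0.0943
grasp_force: 0.0
```

```bash
python3 to.py 0.4528 0.2088 0.1 171.5
python3 - <<'E'
from h import *
for n in('top','scene'):
    c=grab(n);p=cloud(c);save(c,n+'4.png')
    for (x,y,lo,hi) in((.669,.013,.115,.135),(.4528,.2088,.07,.085)):
        m=(abs(p[...,0]-x)<.04)&(abs(p[...,1]-y)<.04)&(p[...,2]>lo)&(p[...,2]<hi)
        q=np.ascontiguousarray(p[m].astype(np.float32)); 
        if len(q)>5: print(n,len(q),np.round(cv2.minEnclosingCircle(np.ascontiguousarray(q[:,:2]))[0],4),np.median(q[:,2]))
E
```

```text
t 11.85 pos [0.5073 0.155  0.1619] rot [1.7997e+02 3.0000e-02 1.7140e+02] w 0.0943 gf 0.0 F [0.9 0.8 0.6] 
 shift [0.619 0.45  0.619] turn -0.024
top 231 [0.6677 0.014 ] 0.124385305
top 227 [0.4511 0.2108] 0.079221934
scene 227 [0.6714 0.0131] 0.12217829
scene 140 [0.4521 0.2077] 0.076380774
```

Request:
{"op": "step_arm", "data": {"rows": [[1,0.3,0.22,0.15,0],[1,0.25,0.18,0.2,0],[1,0.07,0.05,0.15,0],[1,0,0,0,0],[1,0,0,0,0]]}}

```text
t: 12.45
eef_pos: [0.455, 0.2073, 0.1122]
eef_rot: [-180.0, 0.0, 171.4]
force: [0.6, -0.3, 0.7]
gripper_width: 0.094
grasp_force: 0.0
```

```bash
python3 to.py 0.4525 0.209 0.057 171.5
```

```text
t 12.45 pos [0.455  0.2073 0.1122] rot [-1.7999e+02  5.0000e-02  1.7142e+02] w 0.094 gf 0.0 F [ 0.6 -0.3  0.7] 
 shift [0.027 0.013 0.552] turn -0.019
```

Request:
{"op": "step_arm", "data": {"rows": [[1,0.02,0.02,0.15,0],[1,0,0,0.2,0],[1,0,0,0.15,0],[0.9,0,0,0.05,0],[0.7,0,0,0,0],[0.5,0,0,0,0]]}}

```text
t: 13.05
eef_pos: [0.4538, 0.21, 0.0581]
eef_rot: [179.9, 0.1, 171.4]
force: [0.1, -0.2, 0.5]
gripper_width: 0.0733
grasp_force: 0.0
```

```bash
python3 to.py 0.4525 0.209 0.057 171.5
```

```text
t 13.05 pos [0.4538 0.21   0.0581] rot [1.7994e+02 1.2000e-01 1.7139e+02] w 0.0733 gf 0.0 F [ 0.1 -0.2  0.5] 
 shift [ 0.011 -0.011  0.011] turn -0.026
```

Request:
{"op": "step_arm", "data": {"rows": [[0.25,0.01,0,0,0],[0.25,0,0,0,0],[0.25,0,0,0,0],[0.25,0,0,0,0],[0.25,0,0,0,0],[0.25,0,0,0,0],[0.25,0,0,0,0],[0.25,0,0,0,0],[0.25,0,0,0,0]]}}

```text
t: 13.95
eef_pos: [0.4516, 0.2102, 0.0571]
eef_rot: [180.0, 0.0, 171.4]
force: [-0.2, 0.6, 2.0]
gripper_width: 0.0394
grasp_force: 30.0
```

Request:
{"op": "step_arm", "data": {"rows": [[0.25,0,0,-0.2,0],[0.25,0,0,-0.4,0],[0.25,0,0,-0.4,0],[0.25,-0.1,-0.05,-0.35,0],[0.25,-0.25,-0.15,-0.15,0],[0.25,-0.4,-0.27,0,0],[0.25,-0.4,-0.27,0,0],[0.25,-0.4,-0.27,0,0],[0.25,-0.4,-0.27,0,0],[0.25,-0.2,-0.15,0,0]]}}

```text
t: 14.95
eef_pos: [0.6446, 0.0337, 0.2045]
eef_rot: [-179.9, -0.1, 171.3]
force: [-0.1, 0.2, -0.4]
gripper_width: 0.0396
grasp_force: 30.0
```

```bash
python3 to.py 0.6695 0.0133 0.18 171.5
```

```text
t 14.95 pos [0.6446 0.0337 0.2045] rot [-1.7995e+02 -1.0000e-01  1.7127e+02] w 0.0396 gf 30.0 F [-0.1  0.2 -0.4] 
 shift [-0.278 -0.164  0.245] turn -0.056
```

Request:
{"op": "step_arm", "data": {"rows": [[0.25,-0.17,-0.1,0,0],[0.25,-0.08,-0.06,0.05,0],[0.25,0,0,0.1,0],[0.25,0,0,0.05,0],[0.25,0,0,0,0],[0.25,0,0,0,0]]}}

```text
t: 15.55
eef_pos: [0.6644, 0.0183, 0.1868]
eef_rot: [180.0, -0.0, 171.5]
force: [-0.5, 0.3, -0.9]
gripper_width: 0.0394
grasp_force: 30.0
```

```bash
python3 to.py 0.6695 0.0133 0.134 171.5
```

```text
t 15.55 pos [0.6644 0.0183 0.1868] rot [ 1.7999e+02 -3.0000e-02  1.7152e+02] w 0.0394 gf 30.0 F [-0.5  0.3 -0.9] 
 shift [-0.058 -0.042  0.528] turn 0.004
```

Request:
{"op": "step_arm", "data": {"rows": [[0.25,-0.05,-0.04,0,0],[0.25,0,0,0.05,0],[0.25,0,0,0.05,0],[0.25,0,0,0,0],[0.25,0,0,0,0]]}}

```text
t: 16.05
eef_pos: [0.6692, 0.0126, 0.1763]
eef_rot: [180.0, -0.1, 171.4]
force: [-0.0, 0.1, -1.1]
gripper_width: 0.0396
grasp_force: 30.0
```

```bash
python3 to.py 0.6695 0.0133 0.134 171.5
```

```text
t 16.05 pos [0.6692 0.0126 0.1763] rot [ 1.8000e+02 -5.0000e-02  1.7144e+02] w 0.0396 gf 30.0 F [-0.   0.1 -1.1] 
 shift [-0.002  0.008  0.423] turn -0.015
```

Request:
{"op": "step_arm", "data": {"rows": [[0.25,0,0,0.1,0],[0.25,0,0,0.1,0],[0.25,0,0,0.1,0],[0.25,0,0,0.06,0],[0.25,0,0,0.03,0],[0.25,0,0,0.02,0],[0.25,0,0,0,0],[0.25,0,0,0,0]]}}

```text
t: 16.85
eef_pos: [0.6697, 0.0125, 0.1363]
eef_rot: [180.0, 0.1, 171.4]
force: [0.1, 0.4, -0.8]
gripper_width: 0.0393
grasp_force: 30.0
```

Request:
{"op": "step_arm", "data": {"rows": [[0.25,0,0,0.01,0],[0.25,0,0,0.02,0],[0.25,0,0,0,0],[0.25,0,0,0,0]]}}

```text
t: 17.25
eef_pos: [0.6697, 0.0125, 0.1331]
eef_rot: [180.0, 0.0, 171.4]
force: [-1.5, -0.3, 0.2]
gripper_width: 0.0398
grasp_force: 30.0
```

Request:
{"op": "step_arm", "data": {"rows": [[0.6,0,0,0,0],[1,0,0,0,0],[1,0,0,0,0],[1,0,0,-0.2,0],[1,0,0,-0.3,0],[1,0.1,0.1,-0.1,0],[1,0.3,0.35,0,0],[1,0.3,0.38,0,0],[1,0.3,0.38,0,0],[1,0.3,0.38,0,0]]}}

```text
t: 18.25
eef_pos: [0.5625, 0.1911, 0.1924]
eef_rot: [180.0, -0.0, 171.4]
force: [0.6, 1.3, -0.0]
gripper_width: 0.0937
grasp_force: 0.0
```

```bash
python3 to.py 0.4765 0.352 0.1 171.5
python3 - <<'E'
from h import *
for n in('top','scene'):
    c=grab(n);p=cloud(c);save(c,n+'5.png')
    for (x,y,lo,hi) in((.669,.013,.145,.165),(.4765,.352,.07,.085)):
        m=(abs(p[...,0]-x)<.04)&(abs(p[...,1]-y)<.04)&(p[...,2]>lo)&(p[...,2]<hi)
        q=np.ascontiguousarray(p[m].astype(np.float32)); 
        if len(q)>5: print(n,len(q),np.round(cv2.minEnclosingCircle(np.ascontiguousarray(q[:,:2]))[0],4),np.median(q[:,2]))
    if n=='top':
        from m import circ
        for lo,hi in((.044,.056),(.0,.012)):
            m=(abs(p[...,0]-.455)<.1)&(abs(p[...,1]+.344)<.09)&(p[...,2]>lo)&(p[...,2]<hi); q=p[m]; 
            print('tub',np.round(np.percentile(q,[2,98],axis=0),3)[:, :2].tolist())
E
```

```text
t 18.25 pos [0.5625 0.1911 0.1924] rot [ 1.7997e+02 -3.0000e-02  1.7144e+02] w 0.0937 gf 0.0 F [ 0.6  1.3 -0. ] 
 shift [1.09  1.463 0.925] turn -0.015
top 242 [0.6691 0.0133] 0.15512465
top 109 [0.474  0.3566] 0.07910444
tub [[0.361, -0.433], [0.553, -0.257]]
tub [[0.361, -0.429], [0.55, -0.259]]
scene 238 [0.6709 0.0119] 0.15314001
scene 102 [0.4781 0.3504] 0.07625577
```

Request:
{"op": "step_arm", "data": {"rows": [[1,0.3,0.4,0.1,0],[1,0.3,0.4,0.2,0],[1,0.3,0.4,0.25,0],[1,0.15,0.22,0.25,0],[1,0.05,0.03,0.1,0],[1,0,0,0,0],[1,0,0,0,0]]}}

```text
t: 19.05
eef_pos: [0.4829, 0.3393, 0.1077]
eef_rot: [-180.0, 0.1, 171.4]
force: [0.4, -0.4, 0.7]
gripper_width: 0.0939
grasp_force: 0.0
```

```bash
python3 to.py 0.4765 0.352 0.057 171.5
```

```text
t 19.05 pos [0.4829 0.3393 0.1077] rot [-1.8000e+02  7.0000e-02  1.7138e+02] w 0.0939 gf 0.0 F [ 0.4 -0.4  0.7] 
 shift [0.083 0.116 0.507] turn -0.029
```

Request:
{"op": "step_arm", "data": {"rows": [[1,0.07,0.1,0,0],[1,0.01,0.02,0.15,0],[1,0,0,0.2,0],[1,0,0,0.1,0],[0.9,0,0,0.05,0],[0.7,0,0,0,0],[0.5,0,0,0,0]]}}

```text
t: 19.75
eef_pos: [0.4764, 0.3534, 0.0577]
eef_rot: [180.0, 0.0, 171.4]
force: [-0.4, -0.0, 0.5]
gripper_width: 0.0733
grasp_force: 0.0
```

```bash
python3 to.py 0.4765 0.352 0.057 171.5
```

```text
t 19.75 pos [0.4764 0.3534 0.0577] rot [1.7996e+02 5.0000e-02 1.7143e+02] w 0.0733 gf 0.0 F [-0.4 -0.   0.5] 
 shift [-0.003 -0.014  0.007] turn -0.018
```

Request:
{"op": "step_arm", "data": {"rows": [[0.25,0,0,0,0],[0.25,0,0,0,0],[0.25,0,0,0,0],[0.25,0,0,0,0],[0.25,0,0,0,0],[0.25,0,0,0,0],[0.25,0,0,0,0],[0.25,0,0,0,0]]}}

```text
t: 20.55
eef_pos: [0.476, 0.3533, 0.0574]
eef_rot: [180.0, 0.0, 171.4]
force: [0.1, -1.1, 1.7]
gripper_width: 0.0392
grasp_force: 30.0
```

Request:
{"op": "step_arm", "data": {"rows": [[0.25,0,0,-0.2,0],[0.25,0,0,-0.4,0],[0.25,0,0,-0.4,0],[0.25,0,-0.1,-0.3,0],[0.25,-0.03,-0.3,0,0],[0.25,-0.05,-0.45,0,0],[0.25,-0.05,-0.45,0,0],[0.25,-0.05,-0.45,0,0],[0.25,-0.05,-0.45,0,0],[0.25,-0.05,-0.45,0,0]]}}

```text
t: 21.55
eef_pos: [0.4635, 0.0856, 0.1865]
eef_rot: [180.0, -0.0, 171.5]
force: [0.4, -0.2, -1.0]
gripper_width: 0.0391
grasp_force: 30.0
```

Request:
{"op": "step_arm", "data": {"rows": [[0.25,-0.05,-0.45,0,0],[0.25,-0.05,-0.45,0,0],[0.25,-0.05,-0.45,0,0],[0.25,-0.05,-0.45,0,0],[0.25,-0.05,-0.45,0,0],[0.25,-0.05,-0.45,0,0],[0.25,-0.05,-0.45,0,0],[0.25,-0.05,-0.4,0,0],[0.25,0,-0.3,0,0],[0.25,0,-0.2,0,0]]}}

```text
t: 22.55
eef_pos: [0.4426, -0.3214, 0.1859]
eef_rot: [180.0, -0.1, 171.3]
force: [0.7, 0.3, -1.2]
gripper_width: 0.0392
grasp_force: 30.0
```

```bash
python3 to.py 0.456 -0.344 0.067 171.5
```

```text
t 22.55 pos [ 0.4426 -0.3214  0.1859] rot [ 1.7996e+02 -7.0000e-02  1.7131e+02] w 0.0392 gf 30.0 F [ 0.7  0.3 -1.2] 
 shift [-0.168 -0.204  1.189] turn -0.046
```

Request:
{"op": "step_arm", "data": {"rows": [[0.25,-0.1,-0.1,0,0],[0.25,-0.06,-0.08,0.1,0],[0.25,0,0,0.2,0],[0.25,0,0,0.25,0],[0.25,0,0,0.25,0],[0.25,0,0,0.2,0],[0.25,0,0,0.1,0],[0.25,0,0,0.05,0],[0.25,0,0,0,0],[0.25,0,0,0,0]]}}

```text
t: 23.55
eef_pos: [0.4572, -0.34, 0.0731]
eef_rot: [-179.9, 0.1, 171.4]
force: [-1.3, -0.2, -0.7]
gripper_width: 0.0395
grasp_force: 30.0
```

```bash
python3 to.py 0.456 -0.344 0.0625 171.5
```

```text
t 23.55 pos [ 0.4572 -0.34    0.0731] rot [-1.7994e+02  1.0000e-01  1.7145e+02] w 0.0395 gf 30.0 F [-1.3 -0.2 -0.7] 
 shift [ 0.006 -0.041  0.106] turn -0.013
```

Request:
{"op": "step_arm", "data": {"rows": [[0.25,0,0,0.04,0],[0.25,0,0,0.03,0],[0.25,0,0,0.02,0],[0.25,0,0,0.01,0],[0.25,0,0,0,0],[0.25,0,0,0,0]]}}

```text
t: 24.15
eef_pos: [0.4566, -0.3396, 0.0623]
eef_rot: [-180.0, 0.0, 171.4]
force: [-0.9, 0.5, 1.4]
gripper_width: 0.0395
grasp_force: 30.0
```

Request:
{"op": "step_arm", "data": {"rows": [[0.6,0,0,0,0],[1,0,0,0,0],[1,0,0,0,0],[1,0,0,-0.2,0],[1,0,0,-0.4,0],[1,0,0.2,-0.4,0],[1,0,0.4,0,0],[1,-0.03,0.4,0,0],[1,-0.03,0.4,0,0],[1,-0.03,0.4,0,0]]}}

```text
t: 25.15
eef_pos: [0.4925, -0.1615, 0.1623]
eef_rot: [-180.0, 0.1, 171.4]
force: [0.3, -0.5, 0.5]
gripper_width: 0.094
grasp_force: 0.0
```

```bash
python3 to.py 0.528 0.033 0.12 171.5
python3 - <<'E'
from h import *
c=grab('top');p=cloud(c);save(c,'top6.png')
m=(abs(p[...,0]-.456)<.05)&(abs(p[...,1]+.34)<.05)&(p[...,2]>.065)&(p[...,2]<.1);q=p[m].astype(np.float32);print(len(q),np.median(q,0))
E
```

```text
t 25.15 pos [ 0.4925 -0.1615  0.1623] rot [-1.8000e+02  5.0000e-02  1.7141e+02] w 0.094 gf 0.0 F [ 0.3 -0.5  0.5] 
 shift [-0.06   1.976  0.423] turn -0.023
262 [ 0.4550438  -0.3363638   0.08313825]
```

View pics/top6.png

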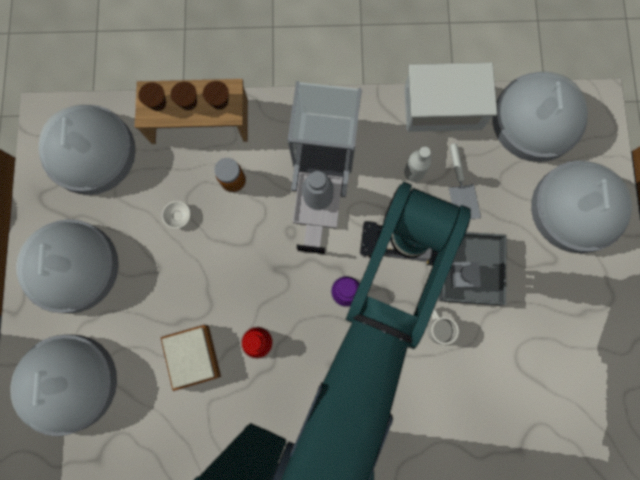

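The stack stands on the drawn-out tray at (319,187), the handle is at (312,248) and the square cup is in the tub at (465,275), top at 83 mm. The decoys are unmoved.

Request:
{"op": "step_arm", "data": {"rows": [[1,0,0.4,0,0],[1,-0.02,0.4,0,0],[1,-0.02,0.4,0,0],[1,-0.02,0.4,0,0],[1,0,0.25,0.1,0],[1,0,0.12,0.15,0],[1,0,0,0.15,0],[1,0,0,0,0],[1,0,0,0,0]]}}

```text
t: 26.1
eef_pos: [0.5269, 0.0297, 0.121]
eef_rot: [-180.0, -0.1, 171.3]
force: [0.6, 0.4, 0.2]
gripper_width: 0.094
grasp_force: 0.0
```

```bash
python3 to.py 0.528 0.033 0.03 171.5
```

```text
t 26.1 pos [0.5269 0.0297 0.121 ] rot [-1.7996e+02 -1.2000e-01  1.7134e+02] w 0.094 gf 0.0 F [0.6 0.4 0.2] 
 shift [-0.008  0.035  0.91 ] turn -0.04
```

Request:
{"op": "step_arm", "data": {"rows": [[1,0,0.03,0.15,0],[1,0,0,0.25,0],[1,0,0,0.25,0],[1,0,0,0.2,0],[1,0,0,0.06,0],[0.6,0,0,0,0],[0.6,0,0,0,0],[0.6,0,0,0,0],[0.6,0,0,0,0],[0.6,0,0,0,0]]}}

```text
t: 27.1
eef_pos: [0.529, 0.0327, 0.0325]
eef_rot: [-179.9, 0.2, 171.4]
force: [-0.5, -4.6, 3.9]
gripper_width: 0.0692
grasp_force: 30.0
```

Request:
{"op": "step_arm", "data": {"rows": [[0.6,-0.04,0,0,0],[0.6,-0.08,0,0,0],[0.6,-0.12,0,0,0],[0.6,-0.15,0,0,0],[0.6,-0.16,0,0,0],[0.6,-0.16,0,0,0],[0.6,-0.16,0,0,0],[0.6,-0.16,0,0,0],[0.6,-0.14,0,0,0],[0.6,-0.1,0,0,0]]}}

```text
t: 28.1
eef_pos: [0.6545, 0.0146, 0.0325]
eef_rot: [-179.9, 0.1, 171.5]
force: [-2.4, -2.1, 6.2]
gripper_width: 0.0699
grasp_force: 30.0
```

Request:
{"op": "step_arm", "data": {"rows": [[0.6,-0.06,0,0,0],[0.6,-0.04,0,0,0],[0.6,0,0,0,0],[0.6,0,0,0,0]]}}

```text
t: 28.5
eef_pos: [0.6648, 0.013, 0.0325]
eef_rot: [-180.0, 0.2, 171.5]
force: [1.7, -3.0, 5.1]
gripper_width: 0.0697
grasp_force: 30.0
```

Request:
{"op": "step_arm", "data": {"rows": [[0.6,-0.02,0,0,0],[0.6,-0.02,0,0,0],[0.6,-0.02,0,0,0],[0.6,0,0,0,0],[0.6,0,0,0,0]]}}

```text
t: 29.0
eef_pos: [0.6668, 0.0128, 0.0324]
eef_rot: [-180.0, -0.3, 171.4]
force: [-8.2, -2.6, 11.6]
gripper_width: 0.0698
grasp_force: 30.0
```

Request:
{"op": "step_arm", "data": {"rows": [[0.6,-0.02,0,0,0],[0.6,-0.02,0,0,0],[0.6,0,0,0,0]]}}

```text
t: 29.3
eef_pos: [0.6674, 0.0127, 0.0322]
eef_rot: [-180.0, -0.8, 171.4]
force: [-16.7, -1.2, 14.1]
gripper_width: 0.0697
grasp_force: 30.0
```

Request:
{"op": "step_arm", "data": {"rows": [[0.6,0.05,0,0,0],[1,0,0,0,0],[1,0,0,0,0],[1,0,0,0,0],[1,0,0,-0.1,0],[1,0,0,-0.2,0],[1,0,0,-0.4,0],[1,0.3,0,-0.3,0],[1,0.4,0,-0.2,0],[1,0.4,0,0,0]]}}

```text
t: 30.3
eef_pos: [0.5611, 0.0295, 0.156]
eef_rot: [179.9, 0.5, 171.4]
force: [0.0, -0.3, 0.1]
gripper_width: 0.0939
grasp_force: 0.0
```

Request:
{"op": "step_arm", "data": {"rows": [[1,0.4,0,0,0],[1,0.4,0,0,0],[1,0.3,0,0,0],[1,0.2,0,0,0],[1,0,0,0,0]]}}

```text
t: 30.8
eef_pos: [0.4296, 0.0492, 0.152]
eef_rot: [180.0, 0.1, 171.5]
force: [0.8, -0.8, -0.3]
gripper_width: 0.0939
grasp_force: 0.0
```

Run:
```python
from h import *
for n in('top','scene'):
    c=grab(n);p=cloud(c);save(c,n+'7.png')
    m=(abs(p[...,0]-.666)<.04)&(abs(p[...,1]-.013)<.05)&(p[...,2]>.04)&(p[...,2]<.068)
    q=np.ascontiguousarray(p[m][:,:2].astype(np.float32)); print(n,len(q),cv2.minAreaRect(q))
```

```text
top 171 ((0.6647418737411499, 0.014224296435713768), (0.06931247562170029, 0.011924353428184986), 82.3823471069336)
scene 115 ((0.6647524237632751, 0.011613480746746063), (0.07128448039293289, 0.012858268804848194), 86.40609741210938)
```

View pics/scene7.png

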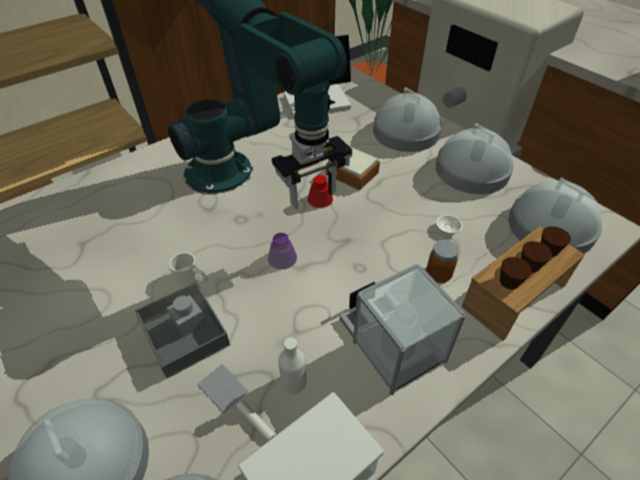

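View pics/top7.png

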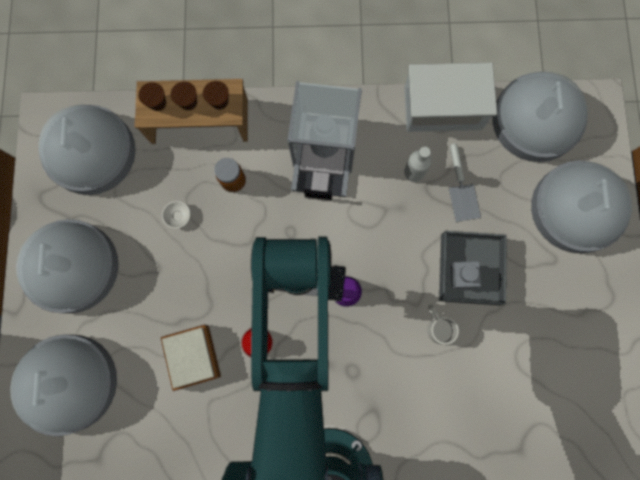

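In both views the stack stands upright under the hood and the handle is at x≈0.665, which is home (150 mm from the hood centre). The square cup is in the tub at (467,273), the other things are in place, and the arm is clear.

```bash
python3 -c "
from plant import job
print(job.sign_off())"
```

```text
the job is handed in; nothing more can be done
None
```

The job is handed in: both round cups are nested on the carrier's cup, the square cup stands upside down in the grey tub, the carrier is back against its home stop, and the final pictures show nothing else moved.

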